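Slide a thin shim off a scale pan and store it on its post

ROBOT

A 6-joint arm with a two-finger parallel gripper is mounted at the origin on a cart in front of the work surface, level with it; the furniture and walls round the work are solid. World frame = base frame: x ahead of the robot, y to its left, z up, the work surface at z = 0. Lengths are in m, angles in rad, forces in N, time in s.
With the tool pointing down it reaches from about 0.25 to 0.725 m from the base axis. Payload 9.7 kg.
Tool frame: the origin (TCP) lies at the very end of the fingers, on their centre line; the grasp point (between the pads) lies 19 mm behind it (bot.grip_depth is the distance from the TCP to the grasp point, in m); y points along the fingers, z is the direction in which the jaws open and shut, and the axes are right-handed (so a half turn about y gives the same grasp; the last joint's range is limited). The gripper opens to 85 mm and grips with 20 to 120 N. Pads are 22 mm wide; open, the fingers measure 114 mm over their backs; the gripper's body (76 mm by 85 mm) begins 54 mm behind the grasp point. The pads swing forward as they close: fully open they stand 13 mm farther back than shut.
Start: joints at [1.136, 0.087, 0.176, 1.66, 0, 1.571], TCP at [0.232, 0.499, 0.231] pointing down, gripper open.
Joint ranges: [-3.13, 3.13], [-0.85, 1.81], [-1.15, 1.24], [-2.2, 2.28], [-1.44, 1.52], [-3.14, 3.14]. Speed limits (rad/s): [2.22, 2.22, 2.57, 3.14, 3.14, 3.14].

INTERFACE

Orientations are given as a unit quaternion [w, x, y, z].
In Python, from plant import bot gives the robot as it stands. The module is installed in compiled form; this text tells all that it offers.
- The arm moves only by the tool servo_tool, never from a script. Its argument "plan" is a list of rows, each a list of 4 numbers: the shift along the tool's x, y, z in m, then the turn about the tool's y in degrees. A call has 1 to 5 rows; each row is the pose to reach, as a shift and turn from the pose measured when the call began, along the tool's axes at that moment; what a row does not reach only later rows make up. A row lasts 1/8 s, in which the tool goes at most 62.5 mm and 10.7 degrees, less where a joint would pass 70% of its speed; a pose out of reach is approached as far as the arm can. A call with a gripper value outside its range is refused whole. "gripper" is the closure, from -1 (fully open) to 1 (shut), set as the call begins (left out, the last holds). The fingers move at their own pace and stop on an object; "grip_force" is the grip in N (left out, the last holds). Time passes only in rows, so rows that repeat a pose let the fingers close. It gives the time, the measured TCP pose, the force and the opening at its end, in the units of the state.
- bot.get_obs(): the state, without advancing time (a new reading comes with each control period).
- bot.camera(name): name is "side" or "top"; returns a dict with "frame" (480x640x3 uint8, blue, green, red), "fov_y" (degrees; the focal length in pixels is half the picture's height over the tangent of half this angle, whatever the lens; pixels are square), "cx", "cy" (the principal point, pixels), "R" (3x3) and "t" (3): a world point X has camera coordinates R X + t. Camera axes: x right, y down, z forward; pixel columns grow to the right and rows downward; lengths in m; the calibration is good to about 2 mm. A picture is of the moment at which its call begins. There is no depth.
- bot.close_job(): hands the job in, once; it reports no verdict.
Trained networks look in the newest picture that a camera, given by its name, has taken for a name from the list of things; names that differ only in an ending like _2 or _b are one class to them, and where a whole thing is asked for, a point or a joint stands for the part that bears it (a point fixed in the world has none). Each returns a list of dicts, best first, with "p" (0 to 1); they miss things now and then, are a little off and sometimes report something else, mostly with a low value. They report only what shows in the picture. A call takes as long as a camera call.
- bot.outline_of(label, camera): "pixels" (480x640 bool, what is visible of it) and "extent" ([left, top, width, height] as shares, 0 to 1, of the picture: columns of its width, rows of its height, round what is visible of it).
- bot.landmark_of(label, camera): "xy" ([column, row] as shares, 0 to 1, of the picture: columns of its width, rows of its height: a listed point, or the origin of a listed thing).
The state is a dict: "t": time; "qpos": joint angles; "joint_velocities": joint speeds; "tau": joint torques, N m; "ee_pos": TCP position; "eef_rot": TCP orientation; "wrist_force": force on the tool from outside, world axes, zero at the start; "moment": the same for the moment, N m; "width": finger opening in m.
Only numpy, scipy, OpenCV 4.12 (cv2) and the standard library are available. Lean on these libraries where they do the work, as an engineer would, in place of code of your own. Each camera call takes 0.05 s, during which the arm holds its last target. There are 200 camera calls.

TASK

The slotted brass shim lies flat on the scale pan and is too thin to pick up there. Pressing lightly from above (the pan must never take more than about 1.5 kg, 15 N), slide it, lying flat, until its tab sticks out well past the pan's front edge, then pinch the tab by its two sides, lift the shim off and lay it gently flat on the deck of the storage stand with the post standing in its slot and the tab squarely out over the stand's front. Never let it fall, and leave everything else where it is.

Things in the scene. Friction and masses are not known exactly. Their poses are not given: they have to be found in the camera images.
- shim: slotted brass shim (loose, about 150 g), 3 mm thick, lying flat on the pan, tab to the front. Origin under the middle of its 80 (x) x 76 mm (y) body. Tab 36 mm wide (y), from x = -40 to -76 mm. Slot 24 mm wide, open at the +x end, from x = 0 to +40 mm. Solid bridge: x = -40 to 0 mm, full width. Centre of mass about 10 mm from the origin toward the tab
- shim_bridge (a point): point on the shim half-way up its thickness, in the solid bridge (press here), 18 mm from the shim's origin toward the tab; axes as the shim's
- shim_tab (a point): centre of the shim's tab, half-way up its thickness; axes as the shim's, so the tab's sides lie 18 mm to +y and -y; the tab's end is 18 mm to -x
- shim_tip (a point): middle of the tab's free end, half-way up the thickness; axes as the shim's
- shim_slot (a point): centre of the shim's slot, half-way up the thickness, 20 mm from the shim's origin away from the tab; axes as the shim's
- scale: grey bench scale fixed to the table, origin on the table under the pan's middle; front = its -x side, roughly toward the robot. Flat steel pan 160 (x) x 150 (y) x 5 mm, top 64 mm above the table. Foot 128 x 118 x 42 mm. The pan is stiffly sprung: it gives about 1 mm for each 40 N. Pan and shim are smooth (friction about 0.3): a fingertip pressing with 7 to 10 N takes the shim along, less may slip
- pan_edge (a point): middle of the pan's front edge, at the height of the pan's top; axes as the scale's
- stand: storage stand fixed to the table, origin on the table under the middle of its deck; front = its -x side (toward the robot, turned up to 15 degrees). Aluminium deck 66 mm (x) by 84 mm (y), 8 mm thick, top 64 mm above the table, on a narrower column; steel foot plate 100 x 100 x 10 mm
- post_foot (a point): foot of the stand's upright steel post (10 mm diameter, 30 mm tall, pointed top), at the height of the deck's top, 10 mm behind the deck's middle; axes as the stand's
- mouse: computer mouse, 110 x 62 x 45 mm, loose, to be left alone; origin at its underside
- weight_brass: brass-coloured check weight, 31 mm diameter, 49 mm tall, loose, to be left alone; origin at its underside
- weight_steel: steel check weight, 42 mm diameter, 66 mm tall, loose, to be left alone; origin at its underside
- blue_tin: blue sample tin, 59 mm diameter, 56 mm tall, loose, to be left alone; origin at its underside
- tape: black roll of tape lying flat, 59 mm diameter, 19 mm tall, loose, to be left alone; origin at its underside
- calculator: pocket calculator, 122 x 68 x 13 mm, loose, to be left alone; origin at its underside
- timer: white bench timer with a red knob, 51 x 62 x 62 mm, loose, to be left alone; origin at its underside
- spanner: small open spanner, 154 x 29 x 7 mm, loose, to be left alone; origin at its underside

How it is judged:
On the way, in this order (a step that is already met when the one before it is completed fails the run):
1. the shim lies flat on the pan with the tab's end at least 25 mm past the pan's front edge (x of shim_tip in the frame of pan_edge below -0.025 m and z of shim_tip in the frame of pan_edge above -0.006 m and z of shim_bridge in the frame of pan_edge below 0.006 m and angle between shim_bridge's own z axis and vertical below 0.06 rad and contact force between shim and scale above 0.3 N), for 0.2 s.
2. the shim is lifted clear of the scale, at least 10 mm above the pan's height, held in the fingers (z of shim_bridge in the frame of pan_edge above 0.01 m and contact force between shim and scale below 0.05 N and contact force between the fingers and shim above 1 N), for 0.2 s.
At the end, for the whole second after the job is handed in: The shim lies flat and still on the stand's deck (within 4 mm of its height, within 3 degrees of level), the post in its slot (slot centre within 17 mm of the post's axis), the tab out over the stand's front and square to it within 17 degrees, and it is let go (horizontal distance between shim_slot and post_foot below 0.017 m and z of shim in the frame of post_foot between -0.004 and 0.004 m and angle between shim_bridge's own z axis and vertical below 0.06 rad and angle between the x axis of shim and the x axis of stand, either way round below 0.3 rad and x of shim_tip in the frame of stand below -0.05 m and linear speed of shim below 0.02 m/s); the robot touches nothing.
It fails at once if more than 15 N on the scale, through the shim or directly (contact force between any of shim, the arm, the fingers and scale above 15 N).
It fails at once if the shim is set down hard: more than 20 N between shim and stand (contact force between shim and stand above 20 N).
It fails at once if the shim falls toward the table (height (world z) of shim_bridge below 0.04 m).
It fails at once if a bystander is moved more than 20 mm (distance of any of mouse, weight_brass, weight_steel, blue_tin, tape, calculator, timer, spanner from where it was at the start of the episode above 0.02 m).
It also fails if it takes over 61 s, if anything falls off the work surface, if the arm or the gripper's body presses on something with over 40 N, if the wrist force passes 120 N, or if a joint passes its speed limit or range.

## Working session

There is one attempt and no reset: what is moved stays moved. The work goes in short steps, Python scripts to look and compute and a tool call to move; the robot and the scene stay as the last step left them, time stands still between calls to the robot, and variables do not carry over. Pictures are saved under pics/ and viewed, about 8 in all and at most 12, crops included, and the job is handed in when it is done.

Besides the shell and the picture viewer there is one more tool, called after "Call:" as name([rows], argument=value, ...), one row to a line, values as JSON. servo_tool: Moves the arm, as the interface text tells. Its arguments: {"type":"object","properties":{"plan":{"type":"array","items":{"type":"array","items":{"type":"number"}}},"gripper":{"type":"number"},"grip_force":{"type":"number"}},"required":["plan"]}

```bash
mkdir -p pics; cat > h.py <<'E'
import numpy as np, cv2
from plant import bot
def cam(n):
    c=bot.camera(n); c['f']=240/np.tan(np.radians(c['fov_y'])/2); return c
def ray(c,uv,z):
    d=np.array([(uv[0]-c['cx'])/c['f'],(uv[1]-c['cy'])/c['f'],1.]); R=np.array(c['R']); o=-R.T@c['t']; d=R.T@d
    return o+d*(z-o[2])/d[2]
def proj(c,X):
    p=np.array(c['R'])@X+c['t']; return p[:2]/p[2]*c['f']+[c['cx'],c['cy']]
def lm(l,n):
    r=bot.landmark_of(l,n); return [(np.array(q['xy'])*[640,480],q['p']) for q in r[:2]]
E
cat > look.py <<'E'
from h import *
import sys
np.set_printoptions(precision=4,suppress=True)
Z=dict(shim=.064,shim_bridge=.0655,shim_tab=.0655,shim_tip=.0655,shim_slot=.0655,pan_edge=.064,post_foot=.064,scale=0,stand=0,mouse=0,weight_brass=0,weight_steel=0,blue_tin=0,tape=0,calculator=0,timer=0,spanner=0)
for n in ['top','side']:
    c=cam(n); cv2.imwrite(f'pics/{n}_0.png',c['frame']); print(n,c['fov_y'],-np.array(c['R']).T@c['t'])
    for l in Z:
        for uv,p in lm(l,n)[:1]: print(l,uv.round(1),round(p,2),ray(c,uv,Z[l]))
o=bot.get_obs(); print({k:o[k] for k in('t','ee_pos','eef_rot','wrist_force','width')})
E
python3 look.py
```

```text
top 49.140384817766325 [ 0.4185 -0.0705  1.3082]
shim [453.  259.8] 0.65 [ 0.4692 -0.3505  0.064 ]
shim_bridge [191.7 228.6] 0.79 [0.5405 0.2708 0.0655]
shim_tab [187.2 242.2] 0.91 [0.5079 0.2808 0.0655]
shim_tip [188.5 249.8] 0.83 [0.4898 0.2773 0.0655]
shim_slot [189.1 208.9] 0.72 [0.5879 0.2781 0.0655]
pan_edge [180.3 264.9] 0.96 [0.4537 0.2965 0.064 ]
post_foot [276.7 224.9] 0.66 [0.5504 0.0677 0.064 ]
scale [190.3 231.3] 0.71 [0.5401 0.2922 0.    ]
stand [284.2 229.9] 0.58 [0.5446 0.0556 0.    ]
mouse [362.5 282.7] 0.77 [ 0.4138 -0.1405  0.    ]
weight_brass [405.7 259.7] 0.7 [ 0.4716 -0.2477  0.    ]
weight_steel [427.5 260.6] 0.55 [ 0.4696 -0.3018  0.    ]
blue_tin [441.8 299.9] 0.91 [ 0.3726 -0.3363  0.    ]
tape [454.1 259.3] 0.57 [ 0.4732 -0.3676  0.    ]
calculator [224.2 297.7] 0.88 [0.3745 0.2035 0.    ]
timer [452.9 262.9] 0.9 [ 0.4642 -0.3646  0.    ]
spanner [490.9 284.4] 0.61 [ 0.4115 -0.4575  0.    ]
side 50.556238958995365 [ 0.2861 -1.0681  0.6651]
shim [314.2 182.4] 0.71 [0.5666 0.2845 0.064 ]
shim_tab [293.6 185.1] 0.52 [0.5035 0.2744 0.0655]
shim_tip [283.5 181.
[... 198 characters left out ...]
2.9 202. ] 0.78 [0.5333 0.2916 0.    ]
stand [323.7 241.4] 0.69 [0.5427 0.0482 0.    ]
mouse [282.9 286.2] 0.56 [ 0.4081 -0.1293  0.    ]
weight_brass [320.2 312.7] 0.47 [ 0.4701 -0.2406  0.    ]
weight_steel [324.8 330.5] 0.79 [ 0.4669 -0.298   0.    ]
blue_tin [281.7 346. ] 0.64 [ 0.376  -0.3251  0.    ]
tape [277.2 316.8] 0.6 [ 0.38   -0.2353  0.    ]
calculator [252.9 220.1] 0.86 [0.3743 0.2056 0.    ]
timer [334.2 355. ] 0.91 [ 0.4686 -0.3702  0.    ]
spanner [314.1 393.4] 0.79 [ 0.4125 -0.4548  0.    ]
{'t': 1.8, 'ee_pos': array([0.2317, 0.4988, 0.2313]), 'eef_rot': array([ 0.6905, -0.6905,  0.1525, -0.1525]), 'wrist_force': array([0.1025, 0.1561, 0.1561]), 'width': 0.0854647587550707}
```

```bash
cat > fit.py <<'E'
from h import *
import sys
np.set_printoptions(precision=4,suppress=True)
c=cam('top'); f=c['frame']
crop=cv2.resize(f[150:350,120:387],(800,600),interpolation=cv2.INTER_CUBIC); cv2.imwrite('pics/top_crop.png',crop)
for l,z in (('shim',.067),('scale',.064),('stand',.064)):
    for r in bot.outline_of(l,'top')[:1]:
        m=r['pixels'].astype(np.uint8); print(l,r['p'],m.sum())
        cnt=max(cv2.findContours(m,0,1)[0],key=cv2.contourArea)
        P=np.array([ray(c,p[0]+0.,z)[:2] for p in cnt],np.float32)
        (x,y),wh,a=cv2.minAreaRect(P); print(x,y,wh,a)
E
python3 fit.py
```

```text
shim 0.71 1142
0.5443684458732605 0.279706746339798 (0.11575392633676529, 0.07836095988750458) 4.444784641265869
scale 0.64 3215
0.5434179306030273 0.29612934589385986 (0.16333872079849243, 0.15574216842651367) 1.9151593446731567
stand 0.91 1626
0.5412793755531311 0.058220185339450836 (0.09792313724756241, 0.09727159142494202) 11.080107688903809
```

View pics/top_crop.png

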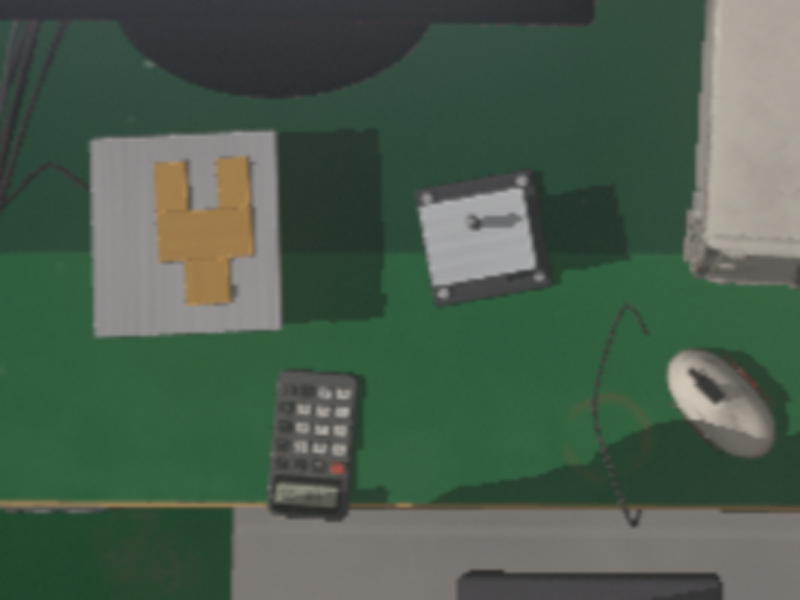

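View pics/side_0.png

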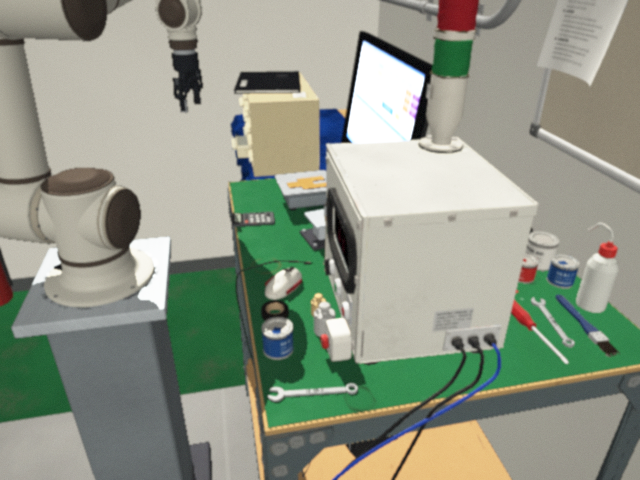

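The top crop shows the shim on the pan with its tab toward the robot, about (208,230), the pan's front edge at row 333, and the stand deck turned about 11° at (478,240). The microwave blocks most of the side view. Next I fit templates to the outlines.

```bash
cat > tf.py <<'E'
from h import *
from scipy.optimize import minimize
np.set_printoptions(precision=4,suppress=True)
SH=np.array([[-76,-18],[-40,-18],[-40,-38],[40,-38],[40,-12],[0,-12],[0,12],[40,12],[40,38],[-40,38],[-40,18],[-76,18]])/1e3
PAN=np.array([[-80,-75],[80,-75],[80,75],[-80,75]])/1e3
DECK=np.array([[-33,-42],[33,-42],[33,42],[-33,42]])/1e3
def tmpl(c,poly,p,z,S=8):
    a=p[2]; R=np.array([[np.cos(a),-np.sin(a)],[np.sin(a),np.cos(a)]])
    uv=np.array([proj(c,np.r_[R@q+p[:2],z]) for q in poly])
    return uv
def fit(c,mask,poly,p0,z,S=6):
    ys,xs=np.where(mask>0); u0,v0=xs.min()-12,ys.min()-12; w,h=np.ptp(xs)+24,np.ptp(ys)+24
    m=mask[v0:v0+h,u0:u0+w].astype(float)
    def cost(p):
        uv=(tmpl(c,poly,p,z)-[u0,v0]+.5)*S-.5
        im=np.zeros((h*S,w*S),np.uint8); cv2.fillPoly(im,[np.round(uv*16).astype(np.int32)],255,shift=4)
        return np.abs(cv2.resize(im,(w,h),interpolation=cv2.INTER_AREA)/255.-m).sum()
    best=min((minimize(cost,np.r_[p0[:2],p0[2]+d],method='Nelder-Mead',options=dict(initial_simplex=np.r_[p0[:2],p0[2]+d]+np.array([[0,0,0],[.006,0,0],[0,.006,0],[0,0,.06]]))) for d in(-.03,.03)),key=lambda r:r.fun)
    return best.x,best.fun,m.sum()
def brass(f):
    h=cv2.cvtColor(f,cv2.COLOR_BGR2HSV); return cv2.inRange(h,(8,110,90),(30,255,255))
def near(c,m,xy,z,r):
    k=np.zeros_like(m); u=proj(c,np.r_[xy,z]); cv2.circle(k,tuple(int(round(v)) for v in u),r,255,-1); return ((m>0)&(k>0)).astype(np.uint8)
def rel(p,P):  # shim pose P seen from frame p
    a=p[2]; d=np.array(P[:2])-p[:2]; return np.array([np.cos(a)*d[0]+np.sin(a)*d[1],-np.sin(a)*d[0]+np.cos(a)*d[1]])
def pt(P,x,y=0): return np.array([P[0]+x*np.cos(P[2])-y*np.sin(P[2]),P[1]+x*np.sin(P[2])+y*np.cos(P[2])])
E
cat > run.py <<'E'
from tf import *
c=cam('top'); f=c['frame']; h=cv2.cvtColor(f,cv2.COLOR_BGR2HSV)
for n,uv in(('shim',(189,228)),('pan',(160,240)),('deck',(288,240)),('foot',(290,246))): print(n,h[int(uv[1]),int(uv[0])])
mb=near(c,brass(f),(.55,.28),.065,32)
ps=fit(c,mb,SH,[.553,.279,.05],.0665); print('shim',ps)
g=cv2.inRange(h,(0,0,100),(180,60,255))
mg=cv2.morphologyEx(((near(c,g,(.543,.294),.064,55)>0)|(mb>0)).astype(np.uint8),cv2.MORPH_CLOSE,np.ones((3,3)))
pp=fit(c,mg,PAN,[.543,.294,.033],.064); print('pan',pp)
md=cv2.morphologyEx(near(c,g,(.543,.058),.064,27),cv2.MORPH_OPEN,np.ones((3,3)))
pd=fit(c,md,DECK,[.541,.058,.19],.064); print('deck',pd)
v=f.copy()
v=cv2.resize(v[150:350,120:387],(801,600),interpolation=cv2.INTER_CUBIC)
for P,poly,z in((ps[0],SH,.0665),(pp[0],PAN,.064),(pd[0],DECK,.064)):
    cv2.polylines(v,[np.round((tmpl(c,poly,P,z)-[120,150]+.5)*3).astype(int)],True,(0,0,255),1)
cv2.imwrite('pics/fit1.png',v[:350,:600])
print('tip in edge',rel(pt(pp[0],-.08).tolist()+[pp[0][2]],pt(ps[0],-.076)),'bridge',pt(ps[0],-.018))
print('post',pt(pd[0],.01),lm('post_foot','top'))
from scipy.spatial.transform import Rotation as R
o=bot.get_obs(); q=o['eef_rot']; print(R.from_quat(np.r_[q[1:],q[0]]).as_matrix())
E
python3 run.py
```

```text
shim [ 17 135 157]
pan [ 15   7 144]
deck [105   3 159]
foot [90  4 70]
shim (array([0.5626, 0.2806, 0.0687]), np.float64(110.45490196078431), np.float64(1017.0))
pan (array([0.5433, 0.2964, 0.0526]), np.float64(65.04705882352941), np.float64(4176.0))
deck (array([0.5427, 0.0626, 0.1845]), np.float64(66.25882352941177), np.float64(1019.0))
tip in edge [ 0.0225 -0.018 ] bridge [0.5447 0.2794]
post [0.5526 0.0644] [(array([280.384, 223.92 ]), 0.7)]
[[ 0.907   0.      0.4212]
 [-0.4212  0.      0.907 ]
 [ 0.     -1.      0.    ]]
```

View pics/fit1.png

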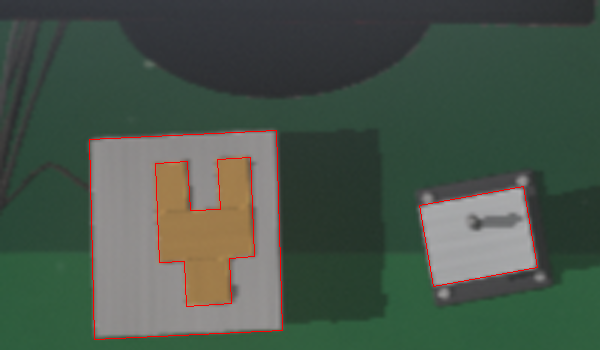

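Call:
servo_tool([
  [0.023, 0, -0.05, -7],
  [0.046, 0, -0.1, -14],
  [0.07, 0, -0.15, -21],
  [0.092, 0, -0.199, -28.8],
  [0.092, 0, -0.199, -28.8],
], gripper=1)

```text
t: 2.72
ee_pos: [0.2312, 0.2774, 0.2322]
eef_rot: [0.707, -0.706, -0.024, 0.023]
wrist_force: [0.6, 0.6, -0.6]
width: 0.0001
```

Call:
servo_tool([
  [0.06, 0.02, -0.004, 0],
  [0.12, 0.04, -0.008, 0],
  [0.18, 0.06, -0.011, 0],
  [0.24, 0.09, -0.015, 0],
  [0.29, 0.11, -0.018, 0],
])

```text
t: 3.35
ee_pos: [0.524, 0.2795, 0.1211]
eef_rot: [0.707, -0.706, -0.024, 0.023]
wrist_force: [0.5, 1.2, 0.5]
width: 0.0003
```

Call:
servo_tool([
  [0.023, 0.02, 0, 0],
  [0.023, 0.03, 0, 0],
  [0.023, 0.03, 0, 0],
])

```text
t: 3.72
ee_pos: [0.5461, 0.2813, 0.09]
eef_rot: [0.707, -0.706, -0.023, 0.024]
wrist_force: [-0.4, -0.4, 0.3]
width: 0.0003
```

Call:
servo_tool([
  [-0.001, 0.012, -0.002, 0],
  [-0.001, 0.019, -0.002, 0],
  [-0.001, 0.02, -0.002, 0],
  [-0.001, 0.02, -0.002, 0],
])

```text
t: 4.22
ee_pos: [0.5452, 0.2794, 0.0704]
eef_rot: [0.707, -0.706, -0.023, 0.023]
wrist_force: [0.4, -0.0, -0.6]
width: 0.0001
```

Call:
servo_tool([
  [0, 0.0005, 0, 0],
  [0, 0.001, 0, 0],
  [0, 0.001, 0, 0],
])

```text
t: 4.6
ee_pos: [0.5452, 0.2794, 0.0695]
eef_rot: [0.707, -0.706, -0.023, 0.023]
wrist_force: [-0.1, 0.5, 0.5]
width: 0.0003
```

Call:
servo_tool([
  [0, 0.0005, 0, 0],
  [0, 0.001, 0, 0],
  [0, 0.001, 0, 0],
])

```text
t: 4.97
ee_pos: [0.5452, 0.2794, 0.0684]
eef_rot: [0.707, -0.706, -0.023, 0.023]
wrist_force: [-0.1, -0.4, 0.3]
width: -0.0001
```

Call:
servo_tool([
  [0, 0.0003, 0, 0],
  [0, 0.0005, 0, 0],
  [0, 0.0005, 0, 0],
])

```text
t: 5.35
ee_pos: [0.5452, 0.2794, 0.0678]
eef_rot: [0.707, -0.706, -0.023, 0.023]
wrist_force: [0.1, -1.0, -0.6]
width: 0.0001
```

Call:
servo_tool([
  [0, 0.0003, 0, 0],
  [0, 0.0005, 0, 0],
  [0, 0.0005, 0, 0],
])

```text
t: 5.72
ee_pos: [0.5452, 0.2794, 0.0673]
eef_rot: [0.707, -0.706, -0.023, 0.023]
wrist_force: [0.3, -0.5, 0.3]
width: 0.0001
```

Call:
servo_tool([
  [0, 0.0003, 0, 0],
  [0, 0.0003, 0, 0],
])

```text
t: 5.98
ee_pos: [0.5452, 0.2794, 0.0671]
eef_rot: [0.707, -0.706, -0.023, 0.023]
wrist_force: [0.7, -0.3, 0.4]
width: -0.0
```

Call:
servo_tool([
  [0, 0.0002, 0, 0],
  [0, 0.0002, 0, 0],
])

```text
t: 6.22
ee_pos: [0.5452, 0.2794, 0.0671]
eef_rot: [0.707, -0.706, -0.023, 0.023]
wrist_force: [-1.1, -1.1, 3.0]
width: 0.0001
```

Call:
servo_tool([
  [0, 0.0003, 0, 0],
  [0, 0.0003, 0, 0],
])

```text
t: 6.48
ee_pos: [0.5452, 0.2794, 0.0671]
eef_rot: [0.707, -0.706, -0.023, 0.023]
wrist_force: [-1.6, -1.0, 3.8]
width: -0.0003
```

```bash
python3 -c "
from h import *
o=bot.get_obs();print(o['wrist_force'],o['ee_pos'],o['t'])"
```

```text
[-1.60015294 -1.02824359  3.84048505] [0.5452085  0.27937864 0.06705413] 6.475
```

Call:
servo_tool([
  [0, 0.0005, 0, 0],
  [0, 0.0005, 0, 0],
  [0, 0.0005, 0, 0],
])

```text
t: 6.85
ee_pos: [0.5452, 0.2794, 0.0669]
eef_rot: [0.707, -0.706, -0.024, 0.023]
wrist_force: [-1.7, -0.8, 6.1]
width: -0.0001
```

Call:
servo_tool([
  [0, 0.0007, 0, 0],
  [0, 0.0007, 0, 0],
  [0, 0.0007, 0, 0],
])

```text
t: 7.22
ee_pos: [0.5453, 0.2794, 0.0669]
eef_rot: [0.707, -0.706, -0.024, 0.023]
wrist_force: [-2.0, -1.8, 7.4]
width: 0.0001
```

Call:
servo_tool([
  [0, 0.0009, 0, 0],
  [-0.002, 0.0009, 0, 0],
  [-0.005, 0.0009, 0, 0],
  [-0.008, 0.0009, 0, 0],
  [-0.01, 0.0009, 0, 0],
])

```text
t: 7.85
ee_pos: [0.5364, 0.2791, 0.0669]
eef_rot: [0.708, -0.706, -0.025, 0.022]
wrist_force: [2.7, 0.4, 6.1]
width: -0.0001
```

```bash
cat > sl.py <<'E'
from tf import *
c=cam('top'); mb=near(c,brass(c['frame']),(.54,.28),.065,40)
o=bot.get_obs(); e=o['ee_pos']
ed=[*pt([.5433,.2964,.0526],-.08),.0526]
best=None
# fit only brass pixels visible: maximise overlap of visible brass edges
p,fu,n=fit(c,mb,SH,[e[0]+.018,e[1]+.001,.0687],.0665); print('shim',p,fu,n,'tip in edge',rel(ed,pt(p,-.076)))
print('force',o['wrist_force'],e,o['t'],'bridge-tcp',pt(p,-.018)-e[:2], lm('shim_tip','top'))
cv2.imwrite('pics/sl_%d.png'%int(o['t']*10),cv2.resize(c['frame'][170:300,120:280],None,fx=4,fy=4))
E
python3 sl.py; ls pics
```

```text
shim [0.5544 0.2809 0.0704] 656.3803921568629 473.0 tip in edge [ 0.0143 -0.0174]
force [1.7422 0.0291 6.3735] [0.5362 0.2792 0.067 ] 7.9 bridge-tcp [0.0002 0.0005] [(array([188.992, 252.912]), 0.74)]
fit1.png
side_0.png
sl_79.png
top_0.png
top_crop.png
```

Call:
servo_tool([
  [0, 0.001, 0, 0],
  [-0.003, 0.001, 0, 0],
  [-0.006, 0.001, 0, 0],
  [-0.009, 0.001, 0, 0],
  [-0.012, 0.001, 0, 0],
])

```text
t: 8.57
ee_pos: [0.5253, 0.2788, 0.0669]
eef_rot: [0.708, -0.705, -0.026, 0.021]
wrist_force: [2.8, -0.4, 6.7]
width: -0.0001
```

Call:
servo_tool([
  [-0.001, 0.0012, 0, 0],
  [-0.004, 0.0012, 0, 0],
  [-0.007, 0.0012, 0, 0],
  [-0.01, 0.0012, 0, 0],
  [-0.013, 0.0012, 0, 0],
])

```text
t: 9.2
ee_pos: [0.5137, 0.2784, 0.0669]
eef_rot: [0.708, -0.705, -0.027, 0.02]
wrist_force: [3.1, -0.2, 6.3]
width: -0.0005
```

```bash
python3 sl.py; ls pics
```

```text
shim [0.5306 0.2797 0.0711] 644.3333333333333 487.0 tip in edge [-0.0096 -0.0174]
force [3.125  1.0684 6.9066] [0.5134 0.2784 0.0669] 9.25 bridge-tcp [-0.0008  0.    ] [(array([188.928, 231.408]), 0.69), (array([188.288, 260.88 ]), 0.66)]
fit1.png
side_0.png
sl_79.png
sl_92.png
top_0.png
top_crop.png
```

View pics/sl_92.png

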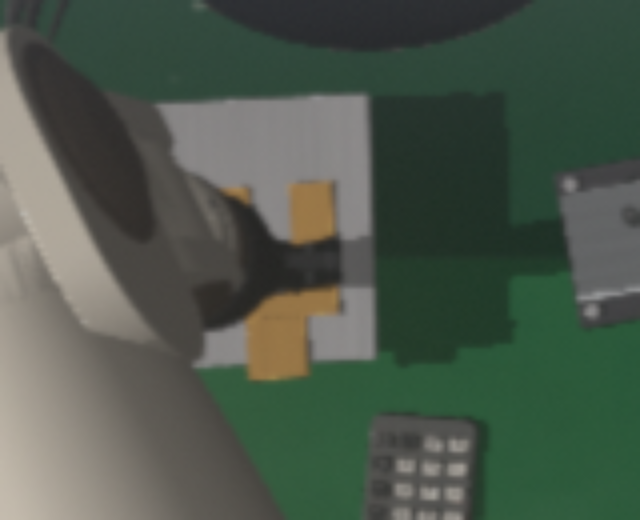

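The tab's end (row 380) is about 9 mm past the pan edge (row 366), and the shim is following the finger squarely. I'll keep sliding.

Call:
servo_tool([
  [-0.002, 0.0012, 0, 0],
  [-0.005, 0.0012, 0, 0],
  [-0.008, 0.0012, 0, 0],
  [-0.011, 0.0012, 0, 0],
  [-0.014, 0.0012, 0, 0],
])

```text
t: 9.93
ee_pos: [0.5008, 0.278, 0.0669]
eef_rot: [0.709, -0.704, -0.028, 0.019]
wrist_force: [2.8, 0.7, 8.3]
width: -0.0003
```

Call:
servo_tool([
  [-0.002, 0.0012, 0, 0],
  [-0.005, 0.0012, 0, 0],
  [-0.008, 0.0012, 0, 0],
  [-0.011, 0.0012, 0, 0],
  [-0.014, 0.0012, 0, 0],
])

```text
t: 10.55
ee_pos: [0.4882, 0.2777, 0.0669]
eef_rot: [0.709, -0.704, -0.029, 0.017]
wrist_force: [2.8, -0.9, 8.2]
width: -0.0003
```

```bash
python3 sl.py
```

```text
shim [0.505  0.2785 0.0659] 719.3725490196077 416.0 tip in edge [-0.0351 -0.0169]
force [1.3569 0.4046 7.6873] [0.4879 0.2777 0.0669] 10.6 bridge-tcp [-0.0008 -0.0004] [(array([222.976, 297.024]), 0.64), (array([487.68 , 283.584]), 0.63)]
```

Call:
servo_tool([
  [0, -0.002, 0, 0],
  [0, -0.01, 0, 0],
  [0, -0.04, 0, 0],
  [0, -0.06, 0, 0],
  [0, -0.06, 0, 0],
])

```text
t: 11.28
ee_pos: [0.4877, 0.2776, 0.1284]
eef_rot: [0.71, -0.704, -0.03, 0.017]
wrist_force: [-0.8, -0.5, -1.1]
width: -0.0004
```

Call:
servo_tool([
  [-0.05, 0, 0, 0],
  [-0.1, 0, 0, 0],
  [-0.15, 0, 0, 0],
  [-0.2, 0, 0, 0],
  [-0.2, 0, 0, 0],
], gripper=-0.5)

```text
t: 11.9
ee_pos: [0.2857, 0.2641, 0.1239]
eef_rot: [0.71, -0.704, -0.03, 0.018]
wrist_force: [0.1, 0.3, 1.0]
width: 0.0643
```

```bash
python3 sl.py; python3 -c "
from h import *
from scipy.spatial.transform import Rotation as R
o=bot.get_obs();q=o['eef_rot'];print(R.from_quat(np.r_[q[1:],q[0]]).as_matrix().round(4),o['width'])"; ls -t pics|head -1
```

```text
shim [0.3052 0.2655 0.0387] 954.0 954.0 tip in edge [-0.2354 -0.0173]
force [ 0.6609 -0.4863 -0.062 ] [0.2872 0.2645 0.124 ] 11.95 bridge-tcp [0.     0.0003] [(array([189.888, 273.6  ]), 0.82), (array([360.128, 283.008]), 0.5)]
[[ 0.9976  0.0186 -0.0665]
 [ 0.0663  0.0096  0.9978]
 [ 0.0192 -0.9998  0.0083]] 0.06408596965760777
sl_119.png
```

```bash
cat > s2.py <<'E'
from tf import *
c=cam('top'); mb=near(c,brass(c['frame']),(.505,.279),.065,32)
p,fu,n=fit(c,mb,SH,[.505,.279,.066],.0665); print('shim',p,fu,n,'tip in edge',rel([*pt([.5433,.2964,.0526],-.08),.0526],pt(p,-.076)))
v=cv2.resize(c['frame'][170:300,120:280],None,fx=4,fy=4,interpolation=cv2.INTER_CUBIC)
cv2.polylines(v,[np.round((tmpl(c,SH,p,.0665)-[120,170]+.5)*4).astype(int)],True,(0,0,255),1); cv2.imwrite('pics/s2.png',v)
o=bot.get_obs(); e=o['ee_pos']
from scipy.spatial.transform import Rotation as R
q=o['eef_rot']; M=R.from_quat(np.r_[q[1:],q[0]]).as_matrix()
g=pt(p,-.061); print('grasp',g,e); T=np.r_[g,.090]; print('shift to above',M.T@(T-e),'yaw err deg',np.degrees(p[2]-np.arctan2(M[1,0],M[0,0])))
E
python3 s2.py
```

```text
shim [0.505  0.2789 0.0692] 95.54117647058824 1046.0 tip in edge [-0.0351 -0.0167]
grasp [0.4442 0.2747] [0.2884 0.2646 0.1242]
shift to above [ 0.1554  0.0371 -0.0004] yaw err deg 0.2060309534894034
```

View pics/s2.png

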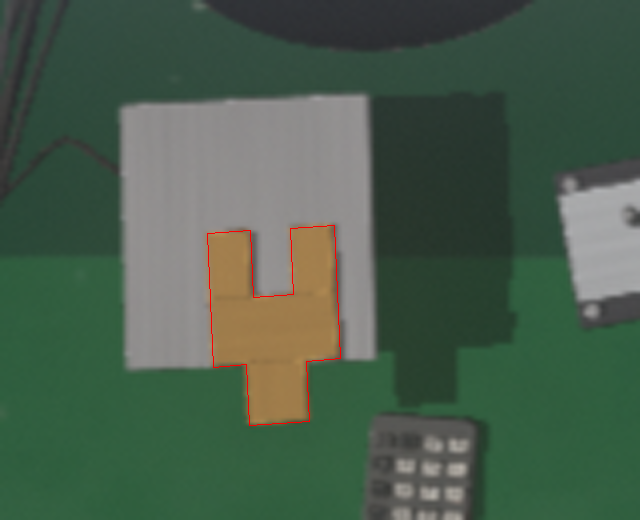

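Call:
servo_tool([
  [0.05, 0.01, 0, 0],
  [0.1, 0.02, 0, 0],
  [0.14, 0.03, 0, 0],
  [0.155, 0.037, 0, 0],
  [0.155, 0.037, 0, 0],
])

```text
t: 12.68
ee_pos: [0.444, 0.2744, 0.0886]
eef_rot: [0.709, -0.704, -0.028, 0.017]
wrist_force: [0.2, 0.7, -0.5]
width: 0.064
```

```bash
cat > to.py <<'E'
import sys
from h import *
from scipy.spatial.transform import Rotation as R
np.set_printoptions(precision=4,suppress=True)
T=np.array([float(a) for a in sys.argv[1:4]]); o=bot.get_obs(); q=o['eef_rot']; M=R.from_quat(np.r_[q[1:],q[0]]).as_matrix()
print('shift',M.T@(T-o['ee_pos']),'yaw',np.degrees(np.arctan2(M[1,0],M[0,0])),'ydir',M[:,1],'ee',o['ee_pos'],'F',o['wrist_force'],'w',o['width'],'t',o['t'])
E
python3 to.py .4442 .2747 .045
```

```text
shift [-0.0005  0.0436 -0.    ] yaw 3.67548663878234 ydir [ 0.0159  0.0079 -0.9998] ee [0.444  0.2744 0.0886] F [ 0.1767  0.6738 -0.4573] w 0.06400976860893536 t 12.675
```

Call:
servo_tool([
  [0, 0.015, 0, 0],
  [0, 0.032, 0, 0],
  [0, 0.0435, 0, 0],
  [0, 0.0435, 0, 0],
])

```text
t: 13.18
ee_pos: [0.4438, 0.2745, 0.044]
eef_rot: [0.709, -0.704, -0.028, 0.018]
wrist_force: [-1.1, -0.2, -0.5]
width: 0.064
```

Call:
servo_tool([
  [0, 0, 0, 0],
  [0, 0, 0, 0],
  [0, 0, 0, 0],
  [0, 0, 0, 0],
  [0, 0, 0, 0],
], gripper=0.05, grip_force=40)

```text
t: 13.8
ee_pos: [0.4438, 0.2745, 0.0441]
eef_rot: [0.709, -0.704, -0.028, 0.018]
wrist_force: [-0.3, -0.8, 0.1]
width: 0.0403
```

Call:
servo_tool([
  [0, 0, 0, 0],
  [0, 0, 0, 0],
  [0, 0, 0, 0],
  [0, 0, 0, 0],
  [0, 0, 0, 0],
], gripper=1, grip_force=40)

```text
t: 14.42
ee_pos: [0.4439, 0.2745, 0.0442]
eef_rot: [0.709, -0.704, -0.028, 0.018]
wrist_force: [-0.6, -0.3, 3.1]
width: 0.0344
```

Call:
servo_tool([
  [0, 0, 0, 0],
  [0, -0.002, 0, 0],
  [0, -0.006, 0, 0],
  [0, -0.012, 0, 0],
  [0, -0.02, 0, 0],
], grip_force=60)

```text
t: 15.05
ee_pos: [0.4435, 0.2744, 0.0646]
eef_rot: [0.709, -0.704, -0.028, 0.018]
wrist_force: [0.4, -0.7, -1.0]
width: 0.0342
```

Call:
servo_tool([
  [0, -0.01, 0, 0],
  [0, -0.025, 0, 0],
  [0, -0.04, 0, 0],
  [0, -0.04, 0, 0],
  [0, -0.04, 0, 0],
])

```text
t: 15.68
ee_pos: [0.4429, 0.274, 0.1043]
eef_rot: [0.709, -0.704, -0.028, 0.018]
wrist_force: [-1.2, -0.2, -1.8]
width: 0.0336
```

```bash
python3 - <<'E'
from h import *
for n in('side','top'):
    c=cam(n); cv2.imwrite(f'pics/l_{n}.png',c['frame'])
    r=bot.outline_of('shim',n)[:1]
    print(n,[(q['p'],q['extent']) for q in r])
a=cv2.resize(cv2.imread('pics/l_side.png')[110:230,220:380],(640,480),interpolation=cv2.INTER_CUBIC)
cv2.imwrite('pics/l1.png',a)
E
python3 to.py .4442 .2747 .045
```

```text
side [(0.75, [0.4319, 0.3352, 0.0511, 0.0217])]
top []
shift [0.0008 0.059  0.0004] yaw 3.6981839130224023 ydir [ 0.0136  0.0064 -0.9999] ee [0.4426 0.2739 0.104 ] F [-0.3761 -0.254  -1.6856] w 0.03371965327008187 t 15.875
```

View pics/l1.png

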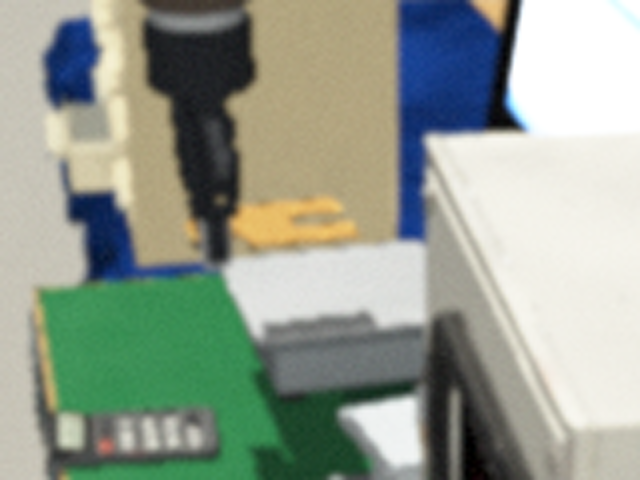

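The shim is lifted, held roughly level above the pan and clear of it. I'll carry it over to the stand.

```bash
python3 to.py .4726 .0495 .108
```

```text
shift [ 0.0155 -0.0051 -0.2259] yaw 3.6981839130224023 ydir [ 0.0136  0.0064 -0.9999] ee [0.4426 0.2739 0.104 ] F [-0.3761 -0.254  -1.6856] w 0.03371965327008187 t 15.875
```

Call:
servo_tool([
  [0, -0.005, -0.02, 0],
  [0.002, -0.005, -0.055, -1.5],
  [0.005, -0.005, -0.095, -3],
  [0.009, -0.005, -0.135, -4.5],
  [0.012, -0.005, -0.17, -6.6],
])

```text
t: 16.5
ee_pos: [0.4654, 0.1027, 0.1084]
eef_rot: [0.706, -0.702, -0.069, 0.059]
wrist_force: [0.3, 0.5, -1.4]
width: 0.0342
```

```bash
python3 to.py .4726 .0495 .108
```

```text
shift [-0.0024  0.0002 -0.0537] yaw 10.323835986584424 ydir [ 0.0139  0.0062 -0.9999] ee [0.4654 0.1027 0.1084] F [ 0.2927  0.5416 -1.356 ] w 0.03423751855055122 t 16.5
```

Call:
servo_tool([
  [0, 0, -0.02, 0],
  [-0.002, 0, -0.04, 0],
  [-0.0024, 0, -0.0537, 0],
  [-0.0024, 0, -0.0537, 0],
])

```text
t: 17.0
ee_pos: [0.4726, 0.0486, 0.1083]
eef_rot: [0.706, -0.703, -0.068, 0.058]
wrist_force: [-0.5, 0.7, -1.3]
width: 0.0339
```

```bash
python3 to.py .4726 .0495 .108; python3 - <<'E'
from tf import *
c=cam('top'); o=bot.get_obs(); e=o['ee_pos']
v=cv2.resize(c['frame'][180:290,220:350],None,fx=6,fy=6,interpolation=cv2.INTER_CUBIC)
D=[.5427,.0626,.1845]; P=[*pt(D,-.010),.1845]
for poly,Q,z in((SH,P,e[2]+.0225),(DECK,D,.064)):
    cv2.polylines(v,[np.round((tmpl(c,poly,Q,z)-[220,180]+.5)*6).astype(int)],True,(0,0,255),1)
for z in(.064,.094): cv2.circle(v,tuple(np.round((proj(c,np.r_[pt(D,.01),z])-[220,180]+.5)*6).astype(int)),3,(255,0,0),-1)
cv2.imwrite('pics/over.png',v)
E
```

```text
shift [0.0001 0.0003 0.0009] yaw 10.231862556180761 ydir [ 0.014   0.0062 -0.9999] ee [0.4726 0.0486 0.1083] F [-0.4535  0.7235 -1.3233] w 0.03393426982242881 t 17.0
```

View pics/over.png

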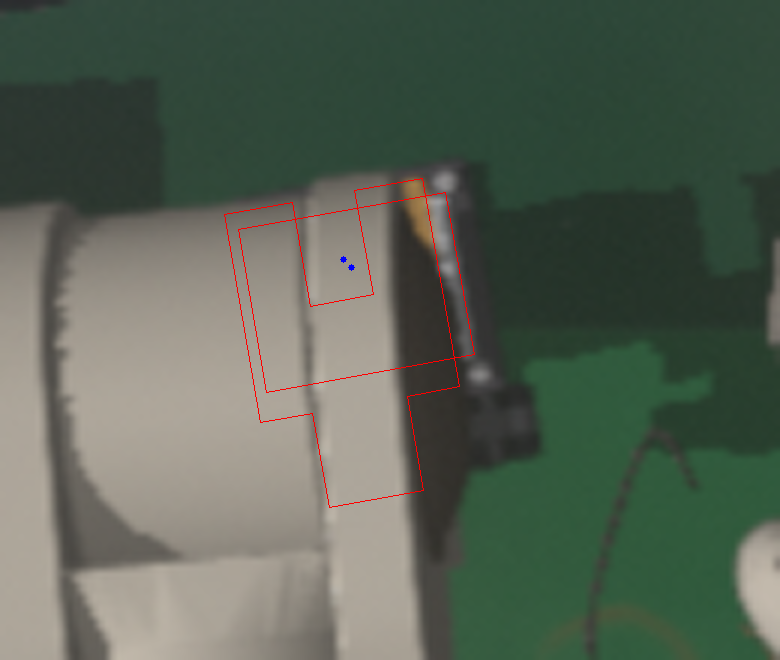

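The overlay matches the visible brass corner and the deck (about 1 px), so the shim hasn't shifted in the grip. A side view will show any sag.

```bash
cat > sv.py <<'E'
from tf import *
import sys
c=cam('side'); o=bot.get_obs(); e=o['ee_pos']
cv2.imwrite(sys.argv[1],cv2.resize(c['frame'][165:255,260:380],(800,600),interpolation=cv2.INTER_CUBIC))
E
python3 sv.py pics/sv1.png
```

```text
(no output)
```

View pics/sv1.png

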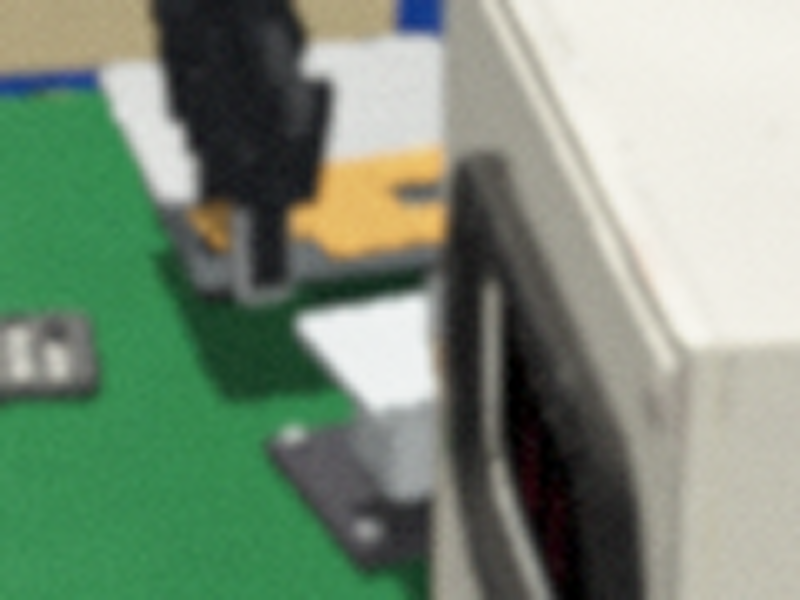

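The shim looks level over the deck, about 40 mm up. Lowering it.

Call:
servo_tool([
  [0, 0.01, 0.001, 0],
  [0, 0.022, 0.001, 0],
  [0, 0.034, 0.001, 0],
  [0, 0.04, 0.001, 0],
  [0, 0.04, 0.001, 0],
])

```text
t: 17.73
ee_pos: [0.4726, 0.0508, 0.0676]
eef_rot: [0.706, -0.702, -0.068, 0.059]
wrist_force: [-0.2, 0.6, -1.5]
width: 0.034
```

Call:
servo_tool([
  [0, 0.005, 0, 0],
  [0, 0.01, 0, 0],
  [0, 0.014, 0, 0],
  [0, 0.017, 0, 0],
  [0, 0.017, 0, 0],
])

```text
t: 18.35
ee_pos: [0.4727, 0.0509, 0.0504]
eef_rot: [0.706, -0.702, -0.068, 0.059]
wrist_force: [-0.7, 1.1, -1.3]
width: 0.0341
```

```bash
python3 to.py .4726 .0495 .044
```

```text
shift [-0.0004  0.0064 -0.0014] yaw 10.312240967484874 ydir [ 0.0125  0.0062 -0.9999] ee [0.4727 0.0509 0.0504] F [-0.7157  1.055  -1.3445] w 0.03408209916126447 t 18.35
```

Call:
servo_tool([
  [0, 0.002, -0.0014, 0],
  [0, 0.0035, -0.0014, 0],
  [0, 0.0045, -0.0014, 0],
  [0, 0.0045, -0.0014, 0],
])

```text
t: 18.85
ee_pos: [0.473, 0.0496, 0.0458]
eef_rot: [0.706, -0.702, -0.068, 0.059]
wrist_force: [-0.4, -0.2, -1.4]
width: 0.0342
```

Call:
servo_tool([
  [0, 0.0005, 0, 0],
  [0, 0.001, 0, 0],
  [0, 0.001, 0, 0],
])

```text
t: 19.23
ee_pos: [0.473, 0.0496, 0.0449]
eef_rot: [0.706, -0.702, -0.068, 0.059]
wrist_force: [-0.2, 0.8, -1.6]
width: 0.034
```

Call:
servo_tool([
  [0, 0.0005, 0, 0],
  [0, 0.0005, 0, 0],
])

```text
t: 19.48
ee_pos: [0.4731, 0.0496, 0.0444]
eef_rot: [0.706, -0.702, -0.068, 0.059]
wrist_force: [0.4, 0.5, 0.3]
width: 0.0339
```

Call:
servo_tool([
  [0, 0.0004, 0, 0],
  [0, 0.0004, 0, 0],
])

```text
t: 19.73
ee_pos: [0.4731, 0.0496, 0.0442]
eef_rot: [0.706, -0.702, -0.068, 0.059]
wrist_force: [-1.5, -1.1, 2.1]
width: 0.0336
```

Call:
servo_tool([
  [0, 0.0005, 0, 0],
  [0, 0.0005, 0, 0],
])

```text
t: 19.98
ee_pos: [0.4731, 0.0496, 0.0438]
eef_rot: [0.706, -0.702, -0.068, 0.059]
wrist_force: [-1.0, -0.6, 2.8]
width: 0.0336
```

Call:
servo_tool([
  [0, 0, 0, 0],
  [0, 0, 0, 0],
  [0, 0, 0, 0],
], grip_force=20)

```text
t: 20.35
ee_pos: [0.4732, 0.0496, 0.0438]
eef_rot: [0.706, -0.702, -0.068, 0.059]
wrist_force: [-1.6, -0.6, 3.9]
width: 0.034
```

Call:
servo_tool([
  [0, 0, 0, 0],
  [0, 0, 0, 0],
  [0, 0, 0, 0],
  [0, 0, 0, 0],
  [0, 0, 0, 0],
], gripper=-0.5)

```text
t: 20.98
ee_pos: [0.4732, 0.0496, 0.0438]
eef_rot: [0.706, -0.702, -0.068, 0.059]
wrist_force: [-0.7, -0.5, 0.6]
width: 0.0639
```

Call:
servo_tool([
  [0, -0.01, 0, 0],
  [0, -0.03, 0, 0],
  [0, -0.05, 0, 0],
  [0, -0.07, 0, 0],
  [0, -0.08, 0, 0],
])

```text
t: 21.6
ee_pos: [0.4726, 0.0492, 0.1255]
eef_rot: [0.706, -0.702, -0.069, 0.058]
wrist_force: [-0.2, 0.4, -0.5]
width: 0.0641
```

Call:
servo_tool([
  [-0.04, -0.02, 0, 0],
  [-0.08, -0.04, 0, 0],
  [-0.12, -0.05, 0, 0],
  [-0.16, -0.05, 0, 0],
  [-0.16, -0.05, 0, 0],
])

```text
t: 22.22
ee_pos: [0.3131, 0.0199, 0.1736]
eef_rot: [0.706, -0.702, -0.07, 0.057]
wrist_force: [0.2, 0.3, -0.1]
width: 0.0639
```

Call:
servo_tool([
  [0, 0, 0.05, 0],
  [0, 0, 0.1, 0],
  [0, 0, 0.15, 0],
  [0, 0, 0.19, 0],
  [0, 0, 0.19, 0],
])

```text
t: 22.85
ee_pos: [0.2788, 0.2091, 0.1738]
eef_rot: [0.706, -0.702, -0.071, 0.059]
wrist_force: [0.3, -0.8, -0.0]
width: 0.0641
```

```bash
cat > fin.py <<'E'
from tf import *
c=cam('top'); D=[.5427,.0626,.1845]
mb=near(c,brass(c['frame']),pt(D,-.015),.065,32)
p,fu,n=fit(c,mb,SH,[*pt(D,-.01),.18],.0665)
s=pt(p,.02); print('shim',p,fu,n,'slot-post',rel([*pt(D,.01),D[2]],s),'dyaw deg',np.degrees(p[2]-D[2]),'tip',rel(D,pt(p,-.076)))
o=bot.get_obs(); print(o['ee_pos'],o['wrist_force'],o['t'])
v=cv2.resize(c['frame'][180:290,220:350],None,fx=6,fy=6,interpolation=cv2.INTER_CUBIC); cv2.imwrite('pics/fin.png',v)
E
python3 fin.py; python3 sv.py pics/sv2.png
python3 -c "
import cv2,numpy as np
a=cv2.resize(cv2.imread('pics/fin.png'),(400,338));b=cv2.resize(cv2.imread('pics/sv2.png'),(400,338));cv2.imwrite('pics/both.png',np.hstack([a,b]))"
```

```text
shim [0.5337 0.0603 0.1834] 97.62745098039215 1060.0 slot-post [ 0.0007 -0.0007] dyaw deg -0.06078504949581016 tip [-0.0853 -0.0006]
[0.279  0.2079 0.1739] [-0.3296 -0.3713  0.0184] 22.9
```

View pics/both.png

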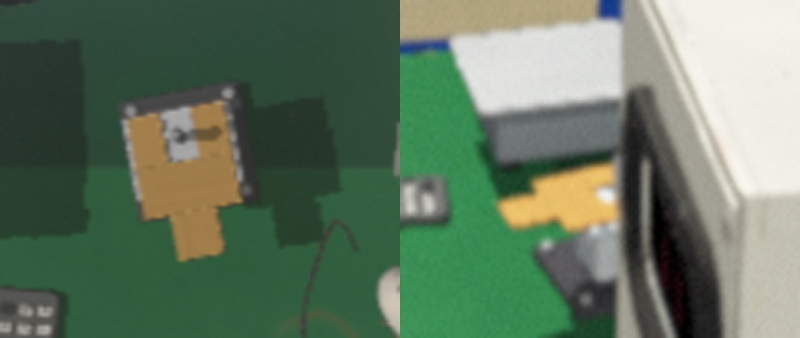

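The shim lies flat on the deck with the post at (180,135) centred in the slot and the tab out over the front. I'm handing in.

```bash
python3 -c "
from plant import bot
print(bot.close_job())"
```

```text
the job is handed in; nothing more can be done
None
```

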